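# Get the moka pot out from behind the glasses

### The arm

A 6-joint arm with a two-finger parallel gripper is mounted at the origin on the work surface. World frame = base frame: x ahead of the robot, y to its left, z up, the work surface at z = 0. Lengths are in m, angles in rad, forces in N, time in s.
With the tool pointing down it reaches from about 0.425 to 0.925 m from the base axis. Payload 12.5 kg.
Tool frame: the origin (TCP) lies at the very end of the fingers, on their centre line; the grasp point (between the pads) lies 19 mm behind it; z points along the fingers, y is the line along which they close (so a half turn about z gives the same grasp; the last joint's range is limited). The gripper opens to 85 mm and grips with 20 to 120 N. Pads are 22 mm wide; open, the fingers measure 114 mm over their backs; the gripper's body (76 mm by 85 mm) begins 54 mm behind the grasp point. The pads swing forward as they close: fully open they stand 13 mm farther back than shut.
Start: joints at [1.232, 0.491, 1.559, -0, 1.092, -0.106], TCP at [0.144, 0.608, 0.231] pointing down, gripper open.
Joint ranges: [-3.1, 3.1], [-0.84, 2.19], [0.05, 2.79], [-1.13, 4.28], [0.06, 2.93], [-2.69, 2.69]. Speed limits (rad/s): [2.22, 2.22, 2.79, 3.14, 3.14, 3.14].

### API

Orientations are given as a unit quaternion [w, x, y, z].
In Python, from station import r gives the robot as it stands. Calls block until the motion is done:
- r.move_to(position, orientation): joint-space move of the TCP to a pose.
- r.servo_line(position, max_speed=0.15, rot=None, guard=None): straight line of the TCP; rot=None keeps the orientation; max_speed is the mean speed in m/s. With guard (N) it stops when the force on the tool has changed by that much, and returns True; else False.
- r.move_j(angles): joint-space move.
- r.move_gripper(opening): opening from 0.0 (shut) to 1.0 (fully open); the grip force is fixed at half the most; returns when the fingers have stopped.
- r.pause(seconds).
- r.inverse_kinematics(position, orientation): joint angles nearest the present ones, or None.
- r.snapshot(name): name is "scene" or "top" or "wrist"; returns the picture (480x640x3 uint8, blue, green, red); there is no depth.
- r.calibration(name): a dict with "K" (3x3 intrinsics, pixels), "k1" (the pictures are not rectified: a ray, as slopes to the right and down, at radius r is drawn at 1 + k1 r^2 times it, then the intrinsics apply), "R" (3x3) and "t" (3): a world point X has camera coordinates R X + t; the wrist camera has in their place "hand_eye" (4x4, takes a point from camera to tool coordinates, whose origin is the TCP and whose axes are the flange's). Camera axes: x right, y down, z forward; pixel columns grow to the right and rows downward; lengths in m; the calibration is good to about 2 mm. A picture is of the moment at which its call begins: read the wrist's pose just before it. calibration takes no time and is no camera call.
A pose or a line that the arm cannot do raises r.MotionError and nothing moves.
- r.sign_off(): hands the job in; it is judged then, once.
Readings, each from a call of its own:
- r.get_time(): time.
- r.get_joint_pos(): joint angles.
- r.get_qvel(): joint speeds.
- r.get_tau(): joint torques, N m.
- r.get_tcp_pos(): TCP position.
- r.get_orientation(): TCP orientation.
- r.get_wrist_force(): force on the tool from outside, world axes, zero at the start.
- r.get_wrist_torque(): the same for the moment, N m.
- r.get_grip_width(): opening from 0.0 (shut) to 1.0 (fully open).
- r.get_gripper_force(): force on a finger pad.
Only numpy, scipy, OpenCV 4.12 (cv2) and the standard library are available. Lean on these libraries where they do the work, as an engineer would, in place of code of your own. Each camera call takes 0.05 s, during which the arm holds its last target. There are 200 camera calls.

### The job

Get the moka pot out of the cupboard: first clear the two glasses standing in front of it onto the grey tray, both before you touch the pot, then stand the pot in the middle of the round cork trivet, and only then put each glass back in the cupboard, squarely in the middle of the coaster of its own colour. Set everything down upright and gently, no dropping or tipping, and leave the steel canister and the lemon spoon rest where they are.

Things in the scene. Friction and masses are not known exactly. Their poses are not given: they have to be found in the camera images.
- cupboard: Fixed white cupboard, top board off, open above and in front (-x, to the robot). 280 mm deep (x), 400 wide (y), 110 high, boards 15 thick: inner floor 15 mm above the origin (centre of underside), back and side walls up to 110. Two blue door leaves 170 mm long, 109 high, stand fixed open, straight out to -x from the side walls. Glasses in front half, pot behind, canister, spoon rest at the back.
- amber_glass: Loose open tumbler of amber (brown-orange) glass, 80 mm tall, 56 mm outside diameter (52 mm at the foot), wall 3 mm, about 0.14 kg. Origin: centre of its underside, z up. Starts upright on the orange coaster; grip it across its diameter from above; along the cupboard's y axis there is room for the fingers.
- green_glass: Loose open espresso tumbler of green glass, the same size and make as the amber one. Origin: centre of its underside, z up. Starts upright on the green coaster.
- moka_pot: Loose pot, 0.55 kg, lid fixed. Eight-sided steel base 90 mm wide, 58 high; above it a round chamber 58 mm wide, at 58 to 120 mm height: grip it there from above, along the pot's y axis. 16 mm black knob, top at 140. Black handle along -x, to 89 mm from the axis, 48 to 105 mm high; spout along +x to 39 mm. Origin: centre of underside, z up. Starts upright in the cupboard, handle to the robot.
- amber_coaster: Orange square coaster for the amber glass, 80 x 80 mm, 4 mm thick, fixed on the cupboard's floor. Origin: centre of its underside; top face 4 mm above.
- green_coaster: Green square coaster for the green glass, 80 x 80 mm, 4 mm thick, fixed on the cupboard's floor. Origin: centre of its underside; top face 4 mm above.
- tray: Grey tray, fixed on the worktop left or right of the cupboard, 230 mm along its x, 150 mm along its y, rim 20 mm high and 5 mm thick, inner floor 5 mm above its origin (centre of its underside). Room for both glasses side by side along its x axis (50 mm either way from the centre).
- trivet: Round cork trivet, 120 mm diameter, 10 mm thick, fixed on the worktop on the other side of the cupboard from the tray. Origin: centre of its underside; top face 10 mm above.
- canister: Closed stainless canister with a dark lid, 72 mm diameter, 95 mm tall, loose, at the back of the cupboard. Must stay where it is. Origin: centre of its underside.
- lemon_rest: Yellow ceramic spoon rest shaped like a lemon, lying flat, 106 mm long (its x), 68 mm wide, 14 mm high, loose, at the back of the cupboard. Must stay where it is. Origin: centre of its underside.

How it is judged:
On the way, in this order (a step that is already met when the one before it is completed fails the run):
1. both glasses stand released on the tray while the pot is still where it was (x of amber_glass in the frame of tray between -0.09 and 0.09 m and y of amber_glass in the frame of tray between -0.05 and 0.05 m and z of amber_glass in the frame of tray between 0.001 and 0.011 m and linear speed of each of amber_glass, green_glass below 0.03 m/s and angular speed of each of amber_glass, green_glass below 0.3 rad/s and angle between each of amber_glass, green_glass's own z axis and vertical below 0.08 rad and contact force between the fingers and amber_glass below 0.2 N and x of green_glass in the frame of tray between -0.09 and 0.09 m and y of green_glass in the frame of tray between -0.05 and 0.05 m and z of green_glass in the frame of tray between 0.001 and 0.011 m and contact force between the fingers and green_glass below 0.2 N and distance of moka_pot from where it was at the start of the episode below 0.015 m), for 0.2 s.
2. the pot stands released on the trivet while both glasses are still on the tray (horizontal distance between moka_pot and trivet below 0.015 m and z of moka_pot in the frame of trivet between 0.006 and 0.014 m and linear speed of each of moka_pot, amber_glass, green_glass below 0.03 m/s and angular speed of each of moka_pot, amber_glass, green_glass below 0.3 rad/s and angle between each of moka_pot, amber_glass, green_glass's own z axis and vertical below 0.08 rad and contact force between the fingers and moka_pot below 0.2 N and x of amber_glass in the frame of tray between -0.09 and 0.09 m and y of amber_glass in the frame of tray between -0.05 and 0.05 m and z of amber_glass in the frame of tray between 0.001 and 0.011 m and contact force between the fingers and amber_glass below 0.2 N and x of green_glass in the frame of tray between -0.09 and 0.09 m and y of green_glass in the frame of tray between -0.05 and 0.05 m and z of green_glass in the frame of tray between 0.001 and 0.011 m and contact force between the fingers and green_glass below 0.2 N), for 0.2 s.
At the end, for the whole second after the job is handed in: Upright, released, at rest: the pot on the trivet, its axis within 15 mm of the centre; each glass on the coaster of its own colour, within 12 mm of its centre. Canister and spoon rest within 15 mm of where they started (horizontal distance between moka_pot and trivet below 0.015 m and z of moka_pot in the frame of trivet between 0.006 and 0.014 m and linear speed of each of moka_pot, amber_glass, green_glass below 0.03 m/s and angular speed of each of moka_pot, amber_glass, green_glass below 0.3 rad/s and angle between each of moka_pot, amber_glass, green_glass's own z axis and vertical below 0.08 rad and contact force between the fingers and moka_pot below 0.2 N and horizontal distance between amber_glass and amber_coaster below 0.012 m and z of amber_glass in the frame of amber_coaster between 0.001 and 0.008 m and contact force between the fingers and amber_glass below 0.2 N and horizontal distance between green_glass and green_coaster below 0.012 m and z of green_glass in the frame of green_coaster between 0.001 and 0.008 m and contact force between the fingers and green_glass below 0.2 N and distance of each of canister, lemon_rest from where it was at the start of the episode below 0.015 m); the robot touches nothing.
It fails at once if the amber glass is dropped (over 0.5 m/s with no finger on it) or tipped over 35 degrees (angle between amber_glass's own z axis and vertical above 0.61 rad or (linear speed of amber_glass above 0.5 m/s and contact force between the fingers and amber_glass below 0.05 N)).
It fails at once if the green glass is dropped (over 0.5 m/s with no finger on it) or tipped over 35 degrees (angle between green_glass's own z axis and vertical above 0.61 rad or (linear speed of green_glass above 0.5 m/s and contact force between the fingers and green_glass below 0.05 N)).
It fails at once if the moka pot is dropped (over 0.5 m/s with no finger on it) or tipped over 35 degrees (angle between moka_pot's own z axis and vertical above 0.61 rad or (linear speed of moka_pot above 0.5 m/s and contact force between the fingers and moka_pot below 0.05 N)).
It fails at once if the canister is shifted by more than 15 mm (distance of canister from where it was at the start of the episode above 0.015 m).
It fails at once if the spoon rest is shifted by more than 15 mm (distance of lemon_rest from where it was at the start of the episode above 0.015 m).
It also fails if it takes over 138 s, if anything falls off the work surface, if the arm or the gripper's body presses on something with over 40 N, if the wrist force passes 120 N, or if a joint passes its speed limit or range.

## Working session

There is one attempt and no reset: what is moved stays moved. The work goes in short steps, each a Python script; the robot and the scene stay as the last script left them, time stands still between calls to the robot, and variables do not carry over. Pictures are saved under pics/ and viewed, at most 14 in all, crops included, and the job is handed in when it is done.

```bash
ls; mkdir -p pics
python3 - <<'E'
from station import r
import cv2,numpy as np
for n in("scene","top"):
    cv2.imwrite(f"pics/{n}0.png",r.snapshot(n))
    c=r.calibration(n); print(n,{k:np.round(v,4).tolist() for k,v in c.items()})
print(r.calibration("wrist"),r.get_orientation(),r.get_time())
E
```

```text
pics
scene {'K': [[544.1923, 0.0, 323.5866], [0.0, 544.1923, 234.9954], [0.0, 0.0, 1.0]], 'k1': -0.156, 'R': [[-0.347, 0.9378, 0.0075], [0.5973, 0.2272, -0.7692], [-0.7231, -0.2624, -0.639]], 't': [0.1733, -0.2777, 1.5012]}
top {'K': [[520.185, 0.0, 314.9128], [0.0, 520.185, 241.0304], [0.0, 0.0, 1.0]], 'k1': -0.1417, 'R': [[0.0274, -0.9993, 0.0256], [-0.9973, -0.0291, -0.0672], [0.0679, -0.0237, -0.9974]], 't': [-0.0242, 0.5442, 1.2041]}
{'K': array([[432.11139878,   0.        , 322.59277473],
       [  0.        , 432.11139878, 246.44807031],
       [  0.        ,   0.        ,   1.        ]]), 'k1': -0.10159115619811042, 'hand_eye': array([[ 1.07297860e-04, -9.62830260e-01, -2.70107160e-01,
         6.80425762e-02],
       [ 9.99999951e-01,  1.83088871e-04, -2.55401043e-04,
        -6.71612950e-05],
       [ 2.95361467e-04, -2.70107120e-01,  9.62830233e-01,
        -1.41603609e-01],
       [ 0.00000000e+00,  0.00000000e+00,  0.00000000e+00,
         1.00000000e+00]])} [-1.11446008e-04  1.16126542e-01  9.93234297e-01 -4.93999998e-04] 0.1
```

View pics/top0.png

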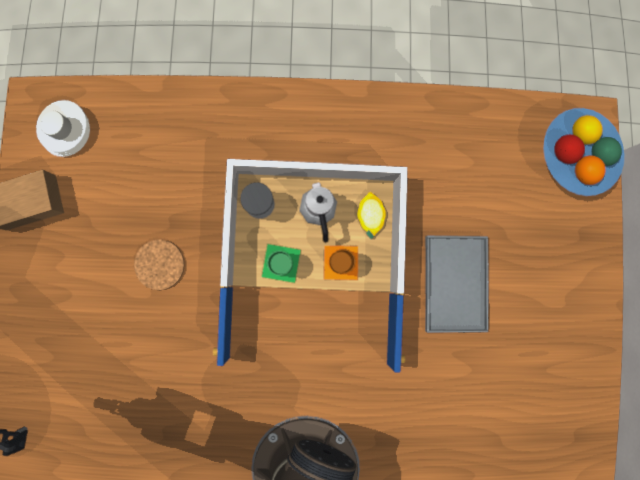

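View pics/scene0.png

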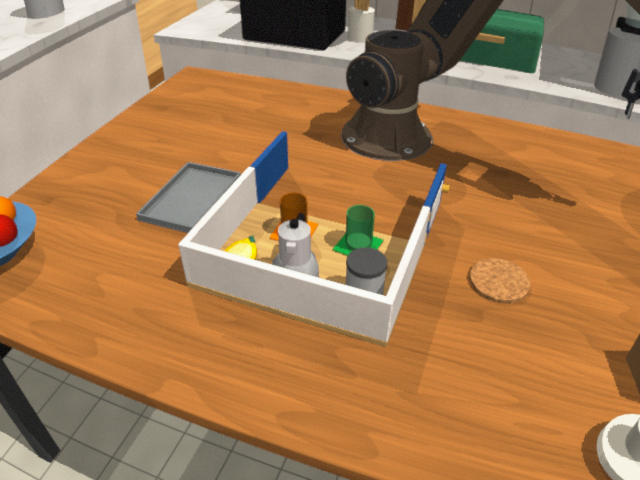

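```bash
cat > h.py <<'E'
import numpy as np,cv2
from scipy.spatial.transform import Rotation as Ro
from station import r
def cam(name):
    """snapshot and camera pose: image, calib, camera centre C, camera-to-world W"""
    c=r.calibration(name)
    if name=="wrist":
        q=r.get_orientation(); p=np.array(r.get_tcp_pos())
        T=np.eye(4); T[:3,:3]=Ro.from_quat([*q[1:],q[0]]).as_matrix(); T[:3,3]=p
        M=T@np.array(c["hand_eye"]); W,C=M[:3,:3],M[:3,3]
    else:
        R=np.array(c["R"]); W=R.T; C=-R.T@np.array(c["t"])
    return r.snapshot(name),c,C,W
def ray(c,C,W,uv,z):
    uv=np.asarray(uv,float).reshape(-1,1,2)
    n=cv2.undistortPoints(uv,np.array(c["K"]),np.array([c["k1"],0,0,0.]))[:,0]
    d=np.c_[n,np.ones(len(n))]@W.T
    return (C+d*((z-C[2])/d[:,2])[:,None])[:,:2]
def big(mask,roi):
    m=np.zeros_like(mask);x0,y0,x1,y1=roi;m[y0:y1,x0:x1]=mask[y0:y1,x0:x1]
    m=cv2.morphologyEx(m,cv2.MORPH_OPEN,np.ones((3,3)))
    cs,_=cv2.findContours(m,cv2.RETR_EXTERNAL,cv2.CHAIN_APPROX_NONE)
    return max(cs,key=cv2.contourArea)[:,0]
def rect(P):
    (cx,cy),(w,h),a=cv2.minAreaRect((P*1000).astype(np.float32)); return np.round([cx,cy,w,h,a],1)
def down(yaw):
    """tool down, tool y = world y turned by yaw"""
    m=Ro.from_euler('z',yaw)*Ro.from_quat([0,1,0,0]); q=m.as_quat(); return [q[3],*q[:3]]
E
python3 - <<'E'
from h import *
im,c,C,W=cam("top"); hsv=cv2.cvtColor(im,cv2.COLOR_BGR2HSV)
for p in [(457,284),(160,265),(130,265),(268,250),(281,264),(342,262),(330,251),(319,205),(372,214),(398,230)]: print(p,hsv[p[1],p[0]])
g=cv2.inRange(hsv,(50,80,40),(80,255,255)); k=big(g,(250,235,305,295)); print("gco",rect(ray(c,C,W,k,.019)),len(k))
o=cv2.inRange(hsv,(5,200,90),(17,255,255)); k=big(o,(315,235,365,295)); print("oco",rect(ray(c,C,W,k,.019)),len(k))
t=cv2.inRange(hsv,(0,0,0),(180,90,255)); k=big(t,(415,225,500,345)); print("tray",rect(ray(c,C,W,k,.02)))
w=cv2.inRange(hsv,(0,0,120),(180,60,255)); k=big(w,(210,140,420,310)); print("cup",rect(ray(c,C,W,k,.11)))
s=cv2.inRange(hsv,(0,0,0),(180,150,255)); k=big(s,(125,230,195,300)); P=ray(c,C,W,k,.01); print("triv",rect(P),cv2.minEnclosingCircle((P*1000).astype(np.float32)))
print("pot coarse",ray(c,C,W,[(320,199)],.155),"amber",ray(c,C,W,[(342,260)],.099),"green",ray(c,C,W,[(280,263)],.099),"can",ray(c,C,W,[(257,199)],.11))
print("base handle",ray(c,C,W,[(325,240)],.1))
E
```

```text
(457, 284) [100  16 144]
(160, 265) [ 14 133 184]
(130, 265) [ 14 153 183]
(268, 250) [ 69 177 160]
(281, 264) [ 68 123 158]
(342, 262) [ 14 198 161]
(330, 251) [ 16 240 228]
(319, 205) [105   3 191]
(372, 214) [ 32  57 230]
(398, 230) [ 15  10 158]
gco [490.9  69.8  77.8  77.8  81.9] 125
oco [496.  -71.4  77.4  75.4   1.3] 117
tray [ 453.  -349.1  230.1  154.7    0.9]
cup [573.   -4.8 401.3 280.7  89.2]
triv [478.9 358.7 121.3 123.5   2.3] ((479.2100524902344, 359.39202880859375), 63.666629791259766)
pot coarse [[ 0.62418788 -0.01378   ]] amber [[ 0.49921911 -0.06742459]] green [[0.48881437 0.06819942]] can [[0.62680244 0.12252277]]
base handle [[ 0.54203544 -0.02890142]]
```

Run:
```python
from h import *
r.move_to([0.54,0,0.33],down(0)); r.pause(.3)
im,c,C,W=cam("wrist"); cv2.imwrite("pics/w1.png",im); print(C,W.tolist(),r.get_time(),r.get_joint_pos())
np.savez("w1.npz",C=C,W=W)
```

```text
[4.71958329e-01 9.91981679e-05 4.71562964e-01] [[-0.0004418079756230609, 0.9628726496021344, 0.2699556731277864], [0.9999997745788118, 0.0005618988701801302, -0.0003675758199819416], [-0.0005056164914449145, 0.26995544987612924, -0.9628726808016411]] 3.0917 [-1.22001246e-01  2.79500857e-01  1.62559360e+00  3.45820197e-05
  1.23657471e+00 -1.69308047e+00]
```

View pics/w1.png

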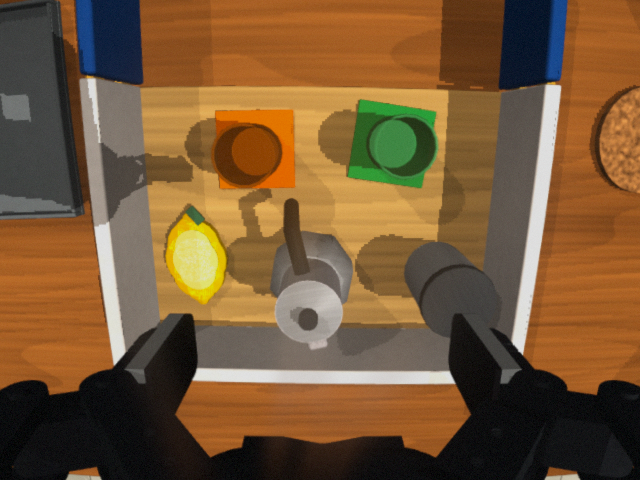

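The wrist view shows the amber rim near (247,155), the green rim near (403,147), and the pot's lid disc near (309,311) with its handle running up to (291,203). Canister and lemon are both clear of the pot.

Run:
```python
from h import *
im=cv2.imread("pics/w1.png");c=r.calibration("wrist");z=np.load("w1.npz");C,W=z["C"],z["W"]
g=cv2.cvtColor(cv2.resize(im,None,fx=3,fy=3,interpolation=cv2.INTER_CUBIC),cv2.COLOR_BGR2GRAY)
vis=im.copy()
for n,(u,v),zz,R in [("amber",(247,155),.099,.028),("green",(403,147),.099,.028),("pot",(309,311),.135,.029)]:
    s=48;x0,y0=u-s,v-s; roi=g[3*y0:3*(v+s),3*x0:3*(u+s)]
    pr=432*R/np.linalg.norm([C[2]-zz])*3
    h=cv2.HoughCircles(roi,cv2.HOUGH_GRADIENT,1,20,param1=80,param2=12,minRadius=int(pr*.93),maxRadius=int(pr*1.12))
    if h is None: print(n,None);continue
    for a in h[0][:3]:
        p=a[:2]/3+[x0,y0]; print(n,np.round(p,1),round(a[2]/3,1),round(pr/3,1),np.round(ray(c,C,W,[p],zz)*1000,1))
    a=h[0][0]; cv2.circle(vis,tuple(int(t) for t in a[:2]/3+[x0,y0]),int(a[2]/3),(255,0,255),1)
print("handle tip",ray(c,C,W,[(291,203)],.11),"knob top",ray(c,C,W,[(308,320)],.155), "spout",ray(c,C,W,[(318,345)],.13))
cv2.imwrite("pics/w1c.png",cv2.resize(vis[80:380,150:470],None,fx=2,fy=2))
for p in [(.493,.07),(.497,-.07),(.503,-.349),(.403,-.349),(.479,.359),(.62,-.01)]:
  print(p,[np.round(q,2).tolist() if q is not None else None for q in (r.inverse_kinematics([*p,.28],down(y)) for y in (0,.15))])
```

```text
amber [245.8 152.2] 36.1 32.5 [[493.2 -65.4]]
amber [248.8 158.2] 36.1 32.5 [[498.3 -63. ]]
green [403.5 144.5] 32.2 32.5 [[486.7  68.5]]
green [404.8 151.2] 34.3 32.5 [[492.2  69.8]]
green [397.2 149.2] 30.2 32.5 [[490.6  63.2]]
pot [308.2 315.5] 35.4 37.2 [[627.2 -12.3]]
pot [308.8 305.2] 37.7 37.2 [[617.7 -11.6]]
pot [305.2 290.8] 35.7 37.2 [[604.8 -14.5]]
handle tip [[ 0.53514647 -0.02679905]] knob top [[ 0.62194928 -0.01169185]] spout [[ 0.65800333 -0.0040424 ]]
(0.493, 0.07) [[0.01, 0.26, 1.8, -0.0, 1.09, -1.56], [0.01, 0.26, 1.8, -0.0, 1.09, -1.71]]
(0.497, -0.07) [[-0.27, 0.26, 1.79, -0.0, 1.09, -1.84], [-0.27, 0.26, 1.79, -0.0, 1.09, -1.99]]
(0.503, -0.349) [[-0.71, 0.43, 1.53, -0.0, 1.18, -2.29], [-0.71, 0.43, 1.53, -0.0, 1.18, -2.44]]
(0.403, -0.349) [[-0.84, 0.31, 1.72, -0.0, 1.11, -2.41], [-0.84, 0.31, 1.72, -0.0, 1.11, -2.56]]
(0.479, 0.359) [[0.53, 0.41, 1.56, -0.0, 1.17, -1.04], [0.53, 0.41, 1.56, -0.0, 1.17, -1.19]]
(0.62, -0.01) [[-0.12, 0.44, 1.51, -0.0, 1.19, -1.69], [-0.12, 0.44, 1.51, -0.0, 1.19, -1.84]]
```

View pics/w1c.png

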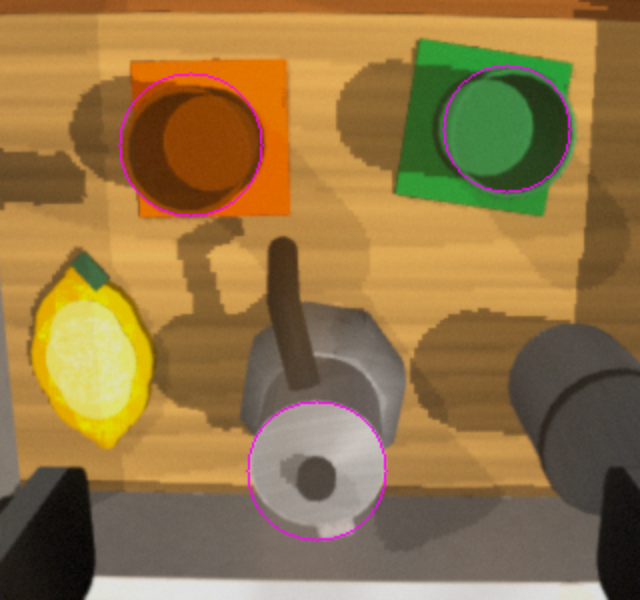

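```bash
cat >> h.py <<'E'
def pick(x,y,z,yaw=0,hi=.24):
    r.servo_line([x,y,hi],.3,rot=down(yaw)); r.servo_line([x,y,z+.04],.15)
    g=r.servo_line([x,y,z],.06,guard=8); r.move_gripper(0.0)
    print("pick",g,np.round(r.get_tcp_pos(),4),"w",round(r.get_grip_width(),3),"F",r.get_gripper_force(),round(r.get_time(),1))
    r.servo_line([x,y,z+.02],.05); r.servo_line([x,y,hi],.15)
    print("held w",round(r.get_grip_width(),3),r.get_gripper_force())
def place(x,y,z,yaw=0,hi=.24):
    p=r.get_tcp_pos(); r.servo_line([x,y,max(hi,p[2])],.25,rot=down(yaw)); r.servo_line([x,y,z+.03],.15); r.pause(.2)
    g=r.servo_line([x,y,z-.001],.03,guard=4); print("place",g,np.round(r.get_tcp_pos(),4))
    r.move_gripper(1.0); r.pause(.2); r.servo_line([x,y,z+.05],.1); r.servo_line([x,y,hi],.2)
    print("t",round(r.get_time(),1))
E
python3 - <<'E'
from h import *
pick(.4955,-.065,.054); place(.503,-.349,.040)
im,*_=cam("wrist"); cv2.imwrite("pics/w2.png",im)
E
```

```text
pick False [ 0.4957 -0.065   0.0546] w 0.64 F 62.651820208411664 6.0
held w 0.634 63.16766947042197
place True [ 0.5028 -0.3489  0.0407]
t 13.6
```

View pics/w2.png

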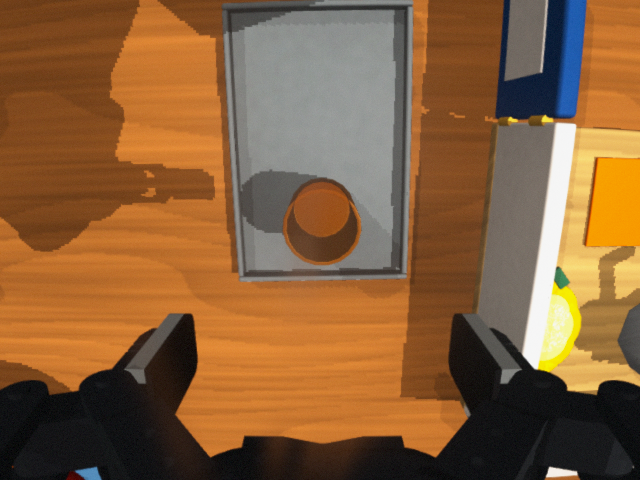

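The amber glass stands upright on the tray with its rim centred near (322,222), and there is room beside it. Next I move the green glass, then measure both tray glasses and the bare coasters.

Run:
```python
from h import *
pick(.488,.069,.054); place(.403,-.349,.040)
r.servo_line([.453,-.349,.28],.3); r.pause(.2)
im,c,C,W=cam("wrist"); cv2.imwrite("pics/w3.png",im); np.savez("w3.npz",C=C,W=W)
r.servo_line([.55,-.012,.30],.3,rot=down(.17)); r.pause(.2)
im2,c,C,W=cam("wrist"); cv2.imwrite("pics/w4.png",im2); np.savez("w4.npz",C=C,W=W)
cv2.imwrite("pics/w34.png",cv2.resize(np.vstack([im[:330],im2[:360]]),None,fx=.85,fy=.85)); print(r.get_time())
hsv=cv2.cvtColor(im2,cv2.COLOR_BGR2HSV)
g=cv2.inRange(hsv,(50,80,30),(85,255,255)); k=big(g,(0,0,640,320)); print("gco",rect(ray(c,C,W,k,.019)))
o=cv2.inRange(hsv,(3,225,90),(14,255,255)); k=big(o,(100,60,320,320)); print("oco",rect(ray(c,C,W,k,.019)),k.min(0),k.max(0))
```

```text
pick False [0.4882 0.0691 0.0545] w 0.631 F 63.382196221500635 17.6
held w 0.634 63.15920771565288
place True [ 0.4029 -0.3489  0.0405]
t 25.8
28.0
gco [489.7  70.2  79.   78.5  81.8]Traceback (most recent call last):
  File "<stdin>", line 10, in <module>
  File "h.py", line 23, in big
    return max(cs,key=cv2.contourArea)[:,0]
           ~~~^^^^^^^^^^^^^^^^^^^^^^^^
ValueError: max() iterable argument is empty
```

View pics/w34.png

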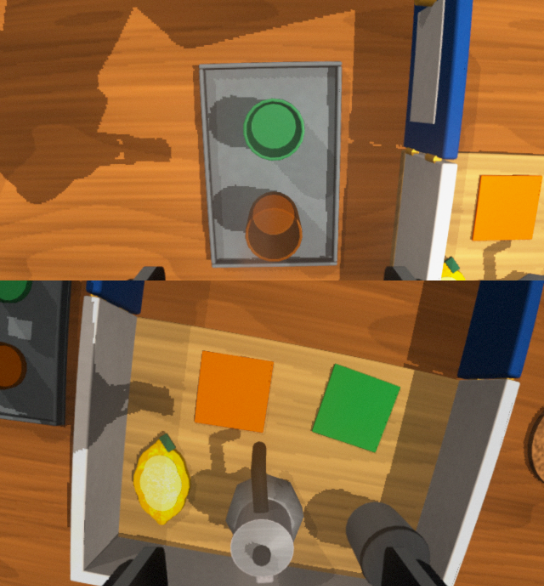

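Both glasses stand upright on the tray. With the tool turned 0.17 rad the pot's handle runs straight up the image, its lid disc near (308,315) and knob near (308,323) in the full picture.

Run:
```python
from h import *
c=r.calibration("wrist"); z=np.load("w4.npz");C,W=z["C"],z["W"];im=cv2.imread("pics/w4.png")
hsv=cv2.cvtColor(im,cv2.COLOR_BGR2HSV); print(hsv[130,275])
o=cv2.inRange(hsv,(11,235,150),(20,255,255)); k=big(o,(200,60,340,200)); print("oco",rect(ray(c,C,W,k,.019)),k.min(0),k.max(0))
print("pot lid",ray(c,C,W,[(308.5,314.7)],.135),"knob",ray(c,C,W,[(308,323)],.155),"handle tip",ray(c,C,W,[(305,192)],.11))
z=np.load("w3.npz")
for n,p in(("green",(273.5/.85,129/.85)),("amber",(273.5/.85,231/.85))): print(n,ray(c,z["C"],z["W"],[p],.085))
```

```text
[ 15 255 223]
oco [495.  -69.8  79.1  79.3   0.7] [229  83] [320 177]
pot lid [[ 0.62335837 -0.01177506]] knob [[ 0.62076261 -0.01191753]] handle tip [[ 0.5337085  -0.02976372]]
green [[ 0.40252016 -0.34907264]]
amber [[ 0.49904375 -0.34915759]]
```

Run:
```python
from h import *
pick(.6225,-.012,.094,.17,hi=.27); place(.479,.359,.089,.17,hi=.27)
r.servo_line([.42,.359,.30],.3); r.pause(.2)
im,c,C,W=cam("wrist"); cv2.imwrite("pics/w5.png",im); np.savez("w5.npz",C=C,W=W)
```

```text
pick False [ 0.6227 -0.0121  0.0947] w 0.664 F 64.21364526989663 30.7
held w 0.67 64.81807054665126
place True [0.4788 0.3589 0.0897]
t 38.5
```

View pics/w5.png

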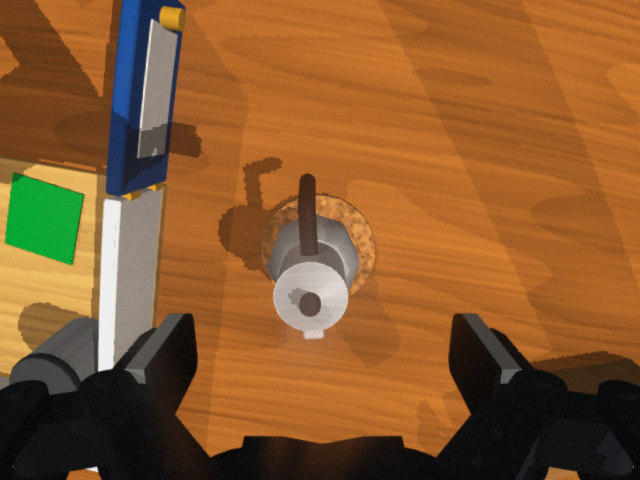

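The pot stands upright on the trivet, lid disc at about (311,297), but slightly left of the cork's centre (its edges run from 261 to 377). I'll quantify this.

Run:
```python
from h import *
c=r.calibration("wrist"); z=np.load("w5.npz");C,W=z["C"],z["W"]
T=ray(c,C,W,[(261,252),(266,230),(280,209),(300,197),(322,194),(345,200),(363,216),(375,240),(376,258),(370,281)],.01)
A=np.c_[2*T,np.ones(len(T))]; s=np.linalg.lstsq(A,(T**2).sum(1),rcond=None)[0]; print("trivet",s[:2],np.sqrt(s[2]+s[:2]@s[:2]))
print("pot lid",ray(c,C,W,[(311,297)],.13),"knob",ray(c,C,W,[(310.5,304)],.15))
```

```text
trivet [0.47832576 0.36397075] 0.060467601570900836
pot lid [[0.47984781 0.35925752]] knob [[0.47720277 0.35903131]]
```

The pot is about 5 mm off centre, well inside the 15 mm tolerance, so I leave it. Now the glasses go back.

Run:
```python
from h import *
r.servo_line([.42,.2,.30],.3,rot=down(0))
pick(.4027,-.349,.040); place(.4897,.0702,.054)
pick(.500,-.349,.040); place(.495,-.0698,.054)
r.servo_line([.50,0,.31],.3); r.pause(.2)
im,c,C,W=cam("wrist"); cv2.imwrite("pics/w6.png",im); np.savez("w6.npz",C=C,W=W)
```

```text
pick False [ 0.4028 -0.3491  0.0405] w 0.631 F 63.31433676648885 44.2
held w 0.631 63.1754249939695
place True [0.4896 0.0702 0.0545]
t 52.4
pick False [ 0.5003 -0.3492  0.0406] w 0.633 F 63.33886845270172 56.4
held w 0.63 63.189352196641266
place True [ 0.4948 -0.0698  0.0546]
t 63.9
```

View pics/w6.png

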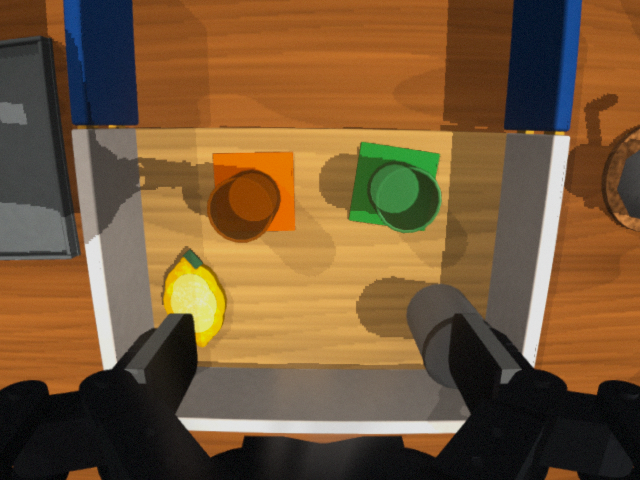

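Both glasses stand upright: amber rim near (244,206), foot near (254,199); green rim near (405,196), foot near (394,189). A quick check against the coaster centres, with the pot still in place.

Run:
```python
from h import *
c=r.calibration("wrist"); z=np.load("w6.npz");C,W=z["C"],z["W"]
print("amber",ray(c,C,W,[(244,205.5)],.099),ray(c,C,W,[(254,199)],.023),"target .495 -.0698")
print("green",ray(c,C,W,[(405,196)],.099),ray(c,C,W,[(394,189)],.023),"target .4897 .0702")
```

```text
amber [[ 0.49409344 -0.06564775]] [[ 0.50092569 -0.06931304]] target .495 -.0698
green [[0.48629015 0.0669968 ]] [[0.49099642 0.07030921]] target .4897 .0702
```

Run:
```python
from station import r
print(r.sign_off(),r.get_time())
```

```text
the job is handed in; nothing more can be done
the job is handed in; nothing more can be done
```

I handed the job in at about 65 s with the pot about 5 mm off the trivet's centre and each glass within about 6 mm of its coaster's centre by camera; the last wrist view showed the canister and spoon rest apparently undisturbed (I didn't measure them), and the hand-in returned no verdict.

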